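# Tuck the flashing under the lapped shingle and hold it down

### The job

Pick up the L-shaped flashing strip by its wooden cleat and slide its thin metal lip in under the free near edge of the wide middle shingle on the small roof section, square to that edge and about 25 mm deep along the lip's whole length, without lifting the shingle. Press the strip firmly down (about 10 N) so that it lies flat on the roof deck, and finish while still holding it pressed there: do not let go. Leave the other things on the bench where they are.

Things in the scene. Friction and masses are not known exactly. Their poses are not given: they have to be found in the camera images.
- butt (a point): point on the roof deck's top face, straight below the middle of the free (near) edge of the wide middle shingle; x points level into the gap under the shingle, square to its edge, y along the edge, z up. The gap is 8.5 mm high, 170 mm wide (y -85 to +85 mm, between thin slips that carry the shingle); a batten stops the lip 50 mm in
- shingle (a joint): wide middle wooden shingle, 190 mm (y) by 90 mm (x), 8 mm thick, underside 8.5 mm above the deck; the joint is the angle in rad it is lifted about its far end, 90 mm from the free edge: 0 as it lies, growing as the edge rises; little but its weight (90 g) keeps it down
- cleat (a point): centre of the upright of the loose L-shaped flashing strip, at first lying flat on the bench. The upright, a wooden cleat with metal backing, is 10 mm thick (x), 120 mm long (y), 44 mm high; this point is 22 mm above the strip's flat underside. x points from the upright towards the thin lip, y along the upright, z up; the lip's edge is 75 mm ahead (+x)
- lip_left (a point): the +y end of the lip's edge, in the middle of the 3 mm sheet: 75 mm in x, 60 mm in y and -20.5 mm in z from the cleat point; axes as the cleat's
- lip_right (a point): the -y end of the lip's edge, as lip_left but -60 mm in y
- strip: the whole flashing strip (0.1 to 0.2 kg): upright and flat metal sheet 3 mm thick, 120 mm long (y); origin on its flat underside, straight below the cleat point; axes as the cleat's
- deck: roof section: fixed level plywood deck, 260 x 300 mm, 18 mm thick, on the bench; origin at bench level 18 mm below butt, axes as butt's. The deck is bare from the shingle's edge to 120 mm on the near side (-x). Fixed narrow shingles, set back 22 mm, flank the wide one; a fixed upper course (top 27 mm above the deck) laps the far ends
- sanding_block: cork sanding block, 40 x 70 x 28 mm, lying on the upper course of shingles of the roof section; origin under its centre; to be left alone
- carving: half-carved block of pale wood with two ears, 70 x 60 mm, 94 mm tall, on the bench; origin under its centre; to be left alone
- mallet: wooden mallet lying on its side, 195 mm long, head 64 mm across; origin under the outer end of its head; to be left alone
- gouge: carving gouge lying on the bench, 220 mm long, 22 mm high; origin half-way along; to be left alone
- spare_shingles: untidy pile of three spare shingles, about 125 x 85 mm, 27 mm high; origin under its centre; to be left alone
- nail_tin: low open round tin of nails, 72 mm across, 30 mm high; origin under its centre; to be left alone
- glue: white glue bottle, 56 mm across, 150 mm tall; origin under its centre; to be left alone

How it is judged (in metres and radians):
On the way:
1. the lip's whole edge is at least 15 mm in under the shingle (x of each of lip_left, lip_right in the frame of butt above 0.015 m and y of lip_left in the frame of butt between -0.085 and 0.085 m and z of each of lip_left, lip_right in the frame of butt below 0.005 m and y of lip_right in the frame of butt between -0.085 and 0.085 m), for 0.2 s.
At the end, for the whole second after the job is handed in: Both ends of the lip 15 mm or more under the shingle and within the gap, lip under 5 mm above the deck, strip tilt under 0.05 rad, pressed on the deck with over 4 N, fingers on the strip with over 3 N, shingle down (under 0.03 rad) (all of step 1 and value of joint shingle below 0.03 rad and angle between cleat's own z axis and vertical below 0.05 rad and contact force between strip and deck above 4 N and contact force between the fingers and strip above 3 N); the arm keeps its last pose, push and grip.
It fails at once if the shingle is lifted by more than 0.08 rad (about 7 mm at its edge) (value of joint shingle above 0.08 rad).
It fails at once if another thing is moved by more than 30 mm (distance of any of sanding_block, carving, mallet, gouge, spare_shingles, nail_tin, glue from where it was at the start of the episode above 0.03 m).
It also fails if it takes over 38 s, if anything falls off the work surface, if the arm or the gripper's body presses on something with over 40 N, if the wrist force passes 120 N, or if a joint passes its speed limit or range.

### The arm

A 6-joint arm with a two-finger parallel gripper is mounted at the origin on the work surface. World frame = base frame: x ahead of the robot, y to its left, z up, the work surface at z = 0. Lengths are in mm, angles in rad, forces in N, time in s.
With the tool pointing down it reaches from about 375 to 925 mm from the base axis. Payload 5.7 kg.
Tool frame: the origin (TCP) lies midway between the tips of the shut fingers; the grasp point (between the pads) lies 19 mm behind it; z points along the fingers, y is the line along which they close (so a half turn about z gives the same grasp; the last joint's range is limited). The gripper opens to 88 mm and grips with 3 to 60 N. Pads are 20 mm wide; open, the fingers measure 115 mm over their backs; the gripper's body (75 mm by 178 mm) begins 61 mm behind the grasp point.
Start: joints at [-0.115, 0.359, 1.51, -0, 1.272, -0.115], TCP at [599.968, -0.004, 222.623] pointing down, gripper open.
Joint ranges: [-2.97, 2.97], [-1.01, 2.36], [0.21, 2.38], [-0.96, 4.11], [0.2, 2.71], [-2.98, 2.98]. Speed limits (rad/s): [2.39, 2.39, 3.14, 3.14, 3.14, 3.14].

### API

Orientations are given as a 3x3 rotation matrix whose columns are the frame's x, y, z axes.
In Python, from rig import sense, capture, calibration, close_job, outline_of, mark_of gives the robot as it stands.
- The arm moves only by the shell command python3 -m creep 'ROWS' [FORCE]. ROWS is a JSON object of lists of equal length, an entry for each row: "claw": the gripper command: -1 is shut, 1 is fully open, values between are in proportion; "travel": the shift along the tool's x, y, z in cm, a list of three; "delta_rot": the turn, a rotation vector about the tool's x, y, z in degrees, a list of three. A call has 1 to 8 rows; each row shifts and turns the commanded pose from where the row before left it, along the tool's axes as they then stand; what a row does not reach is not made up. A row lasts 1/8 s, in which the tool goes at most 62.5 mm and 10.7 degrees, less where a joint would pass 70% of its speed; a pose out of reach is approached as far as the arm can. A call with a gripper value outside its range is refused whole. The fingers move at their own pace and stop on an object; FORCE is the grip in N (left out, the last holds). Time passes only in rows, so rows that do not move let the fingers close. It gives the time, the measured TCP pose, the force, the opening and the grip force at its end, in the units of the state.
- sense(): the state, without advancing time (a new reading comes with each control period).
- capture(name): name is "scene" or "side" or "wrist"; returns (picture, depth): 420x560x3 uint8, blue, green, red; 420x560 float32, mm along the optical axis (not along the pixel's ray), 0 where there is no reading.
- calibration(name): a dict with "fov_y" (degrees; the focal length in pixels is half the picture's height over the tangent of half this angle, whatever the lens; pixels are square), "cx", "cy" (the principal point, pixels), "k1" (the pictures are not rectified: a ray, as slopes to the right and down, at radius r is drawn at 1 + k1 r^2 times it, then the intrinsics apply), "view" (4x4, takes a point from world to camera coordinates). Camera axes: x right, y up, looking along -z (the intrinsics and any distortion apply to the point x, -y, -z); pixel columns grow to the right and rows downward; lengths in mm; the calibration is good to about 2 mm. A picture is of the moment at which its call begins: read the wrist's pose just before it. calibration takes no time and is no camera call; for the wrist camera it gives the pose at the moment of the call.
- close_job(): hands the job in; it is judged then, once.
Trained networks look in the newest picture that a camera, given by its name, has taken for a name from the list of things; names that differ only in an ending like _2 or _b are one class to them, and where a whole thing is asked for, a point or a joint stands for the part that bears it (a point fixed in the world has none). Each returns a list of dicts, best first, with "confidence" (0 to 1); they miss things now and then, are a little off and sometimes report something else, mostly with a low value. They report only what shows in the picture. A call takes as long as a camera call.
- outline_of(camera, label): "region" (420x560 bool, what is visible of it) and "location" ([column, row] in pixels, amid what is visible of it).
- mark_of(camera, label): "location" ([column, row] in pixels: a listed point, or the origin of a listed thing).
The state is a dict: "time_s": time; "joint_positions": joint angles; "dq": joint speeds; "effort": joint torques, N m; "position": TCP position; "eef_rot": TCP orientation; "ft_force": force on the tool from outside, world axes, zero at the start; "wrist_torque": the same for the moment, N m; "width": finger opening in mm; "grasp_force": force on a finger pad.
Only numpy, scipy, OpenCV 4.12 (cv2) and the standard library are available. Lean on these libraries where they do the work, as an engineer would, in place of code of your own. Each camera call takes 0.05 s, during which the arm holds its last target. There are 200 camera calls.

## Working session

There is one attempt and no reset: what is moved stays moved. The work goes in short steps, Python scripts to look and compute and a shell command to move; the robot and the scene stay as the last step left them, time stands still between calls to the robot, and variables do not carry over. Pictures are saved under pics/ and viewed, at most 10 in all, crops included, and the job is handed in when it is done.

```bash
mkdir -p pics
cat > h.py <<'E'
import numpy as np, cv2
from rig import *
def cam(name):
    c=calibration(name); f=210/np.tan(np.radians(c["fov_y"])/2)
    return c,f
def unproj(c,f,px,depth):
    """pixels Nx2, depth N -> world"""
    px=np.atleast_2d(np.asarray(px,float)); d=(px-[c["cx"],c["cy"]])/f
    u=d.copy()
    for _ in range(10): u=d/(1+c["k1"]*(u**2).sum(1,keepdims=True))
    depth=np.broadcast_to(depth,(len(px),))
    P=np.c_[u[:,0]*depth,-u[:,1]*depth,-depth,np.ones(len(px))]
    return (np.linalg.inv(np.array(c["view"]))@P.T).T[:,:3]
def plane(c,f,px,z):
    a=unproj(c,f,px,100.);b=unproj(c,f,px,1000.)
    t=(z-a[:,2])/(b[:,2]-a[:,2]); return a+t[:,None]*(b-a)
E
python3 - <<'E'
from h import *
print({k:np.round(v,3).tolist() for k,v in sense().items()})
ims=[]
for n in("scene","side"):
    im,d=capture(n); ims.append(im); c,f=cam(n); np.savez(n,im=im,d=d)
    print(n,np.round(f,1),c["k1"],np.round(np.linalg.inv(np.array(c["view"]))[:3,3]))
    for l,z in(("butt",18),("cleat",22),("lip_left",1.5),("lip_right",1.5)):
        for r in mark_of(n,l)[:2]:
            px=r["location"]; x,y=int(px[0]),int(px[1])
            print(l,round(r["confidence"],2),np.round(px),"plane",np.round(plane(c,f,px,z)[0],1),"depth",np.round(unproj(c,f,px,d[y,x])[0],1))
cv2.imwrite("pics/a.png",cv2.resize(np.hstack(ims),(800,300)));cv2.imwrite("pics/scene.png",ims[0])
E
```

```text
{'time_s': 0.0, 'joint_positions': [-0.115, 0.36, 1.511, -0.0, 1.272, -0.115], 'dq': [-0.0, 0.001, 0.001, -0.002, 0.001, -0.001], 'effort': [-0.002, -51.538, -27.072, 0.067, 0.035, -0.0], 'position': [599.319, 0.062, 221.815], 'eef_rot': [[0.0, 1.0, -0.002], [1.0, -0.0, 0.0], [0.0, -0.002, -1.0]], 'ft_force': [0.365, -0.629, 0.001], 'wrist_torque': [0.009, 0.022, 0.063], 'grasp_force': 0.0, 'width': 87.788}
scene 416.1 -0.018864233080981396 [1047. -620.  958.]
butt 0.76 [311. 189.] plane [574.2 153.1  18. ] depth [579.7 144.1  29. ]
cleat 0.82 [178. 273.] plane [ 468.5 -312.8   22. ] depth [ 481.2 -319.6   42.5]
cleat 0.69 [309. 191.] plane [575.6 139.7  22. ] depth [582.4 128.8  35.4]
lip_left 0.91 [221. 265.] plane [ 531.8 -218.     1.5] depth [ 531.4 -217.7    0.8]
lip_left 0.18 [154. 371.] plane [ 606.  -523.1    1.5] depth [ 631.4 -528.7   56.5]
lip_right 0.68 [197. 306.] plane [ 567.3 -345.7    1.5] depth [ 564.4 -344.    -4.3]
side 496.2 -0.16292995094185894 [  501. -1135.   995.]
butt 0.82 [287. 190.] plane [572.4 143.6  18. ] depth [572.2 139.9  20.8]
cleat 0.66 [259. 300.] plane [ 475.2 -315.7   22. ] depth [ 475.8 -333.5   43.1]
cleat 0.15 [235. 236.] plane [409.1 -71.   22. ] depth [407.2 -49.6   2.4]
lip_left 0.67 [280. 277.] plane [ 532.6 -221.2    1.5] depth [ 532.7 -218.7   -1.2]
lip_right 0.77 [294. 308.] plane [ 561.8 -330.9    1.5] depth [ 562.  -328.8   -1.1]
lip_right 0.61 [319. 177.] plane [688.7 233.6   1.5] depth [  500.8 -1135.3   995.2]
```

View pics/a.png

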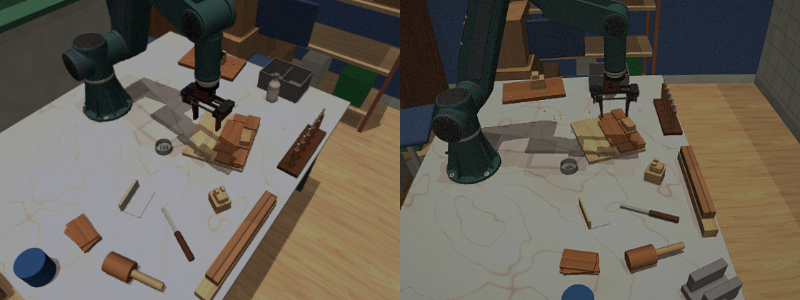

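The overview shows the roof section right behind the gripper at scene ~(440,270) of the full picture. The strip lies at ~(178,273), with its lip pointing right/down. Next I'll take a wrist view and a closer crop of the roof.

Run:
```python
from h import *
im,d=capture("wrist"); c,f=cam("wrist"); np.savez("w0",im=im,d=d)
print(np.round(f,1),c["k1"],np.round(np.array(c["view"]),3).tolist())
for l,z in(("butt",18),("cleat",22)):
    for r in mark_of("wrist",l)[:2]:
        px=r["location"]; print(l,round(r["confidence"],2),np.round(px),np.round(plane(c,f,px,z)[0],1))
s=np.load("side.npz")["im"][120:240,200:400]
cv2.imwrite("pics/w0.png",np.vstack([im[:, :],cv2.resize(s,(560,336))[:180]]))
cv2.imwrite("pics/side_c.png",cv2.resize(s,(800,480),interpolation=2))
for l in("shingle","deck"):
    for r in outline_of("wrist",l)[:1]:
        print(l,r["confidence"],r["region"].sum(),r["location"])
```

```text
299.6 -0.03925447838006488 [[1.0, 0.0, -0.0, -599.482], [-0.001, 0.97, -0.242, 30.375], [0.0, 0.242, 0.97, -390.498], [0.0, 0.0, 0.0, 1.0]]
butt 0.66 [248.  64.] [566.9 148.2  18. ]
shingle 0.84 11037 [290.7, 65.6]
deck 0.72 22473 [205.8, 105.7]
```

View pics/w0.png

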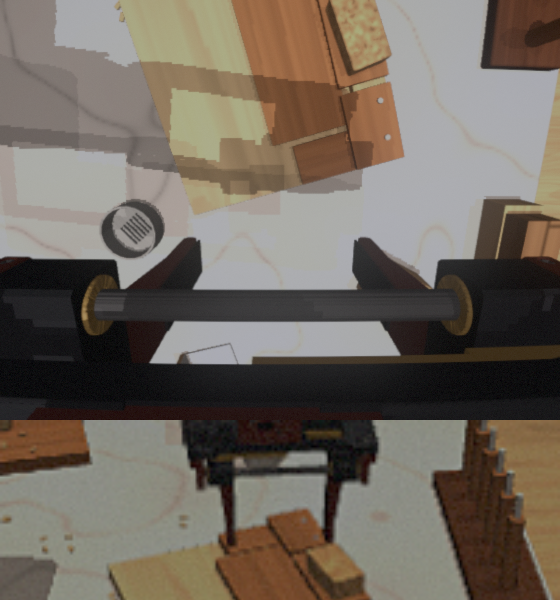

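View pics/side_c.png

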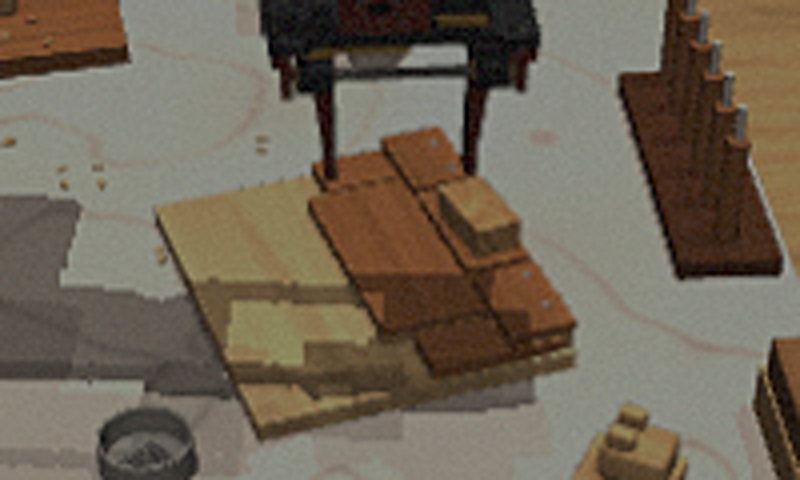

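The wrist picture shows the deck with its near-right corner at (193,213) and front-right corner at (402,157). The wide shingle's free edge runs from (233,0) to its right corner at (275,143).

Run:
```python
from h import *
z=np.load("w0.npz"); c,f=cam("wrist")
P=plane(c,f,[[233,0],[275,143]],34.5); print("edge",np.round(P,1)); v=P[0]-P[1]; v/=np.linalg.norm(v); a=np.degrees(np.arctan2(v[1],v[0]))-90; print("yaw",a)
b=P[1][:2]+95*v[:2]; print("butt from corner",b)
Q=plane(c,f,[[193,213],[402,157],[124,30]],18); print("deck",np.round(Q,1)); 
for u in(Q[1]-Q[0],): print(np.linalg.norm(u),np.degrees(np.arctan2(u[1],u[0])))
u=Q[2]-Q[0]; print(np.degrees(np.arctan2(u[1],u[0]))-90)
e=(Q[1]-Q[0])[:2]; e/=np.linalg.norm(e); print("butt from deck",Q[0,:2]+120*e+150*np.array([-e[1],e[0]]))
# edge fit from depth: shingle region mask, boundary
r=outline_of("wrist","shingle")[0]["region"]; n,l,s,_=cv2.connectedComponentsWithStats(r.astype(np.uint8)); k=1+s[1:,4].argmax()
pts=[]
for y in range(5,130,2):
    xs=np.where(l[y]==k)[0]
    if len(xs): pts.append((xs[0]-.5,y))
W=plane(c,f,pts,34.5)[:,:2]
vx,vy,x0,y0=cv2.fitLine(W.astype(np.float32),cv2.DIST_HUBER,0,.01,.01).ravel()
if vy<0:vx,vy=-vx,-vy
print("mask edge yaw",np.degrees(np.arctan2(vy,vx))-90,x0,y0, "resid",np.abs((W-[x0,y0])@[vy,-vx]).max())
```

```text
edge [[553.6 207.5  34.5]
 [597.5  60.5  34.5]]
yaw 16.60104753769467
butt from corner [570.30905328 151.53799124]
deck [[493.1 -26.2  18. ]
 [752.1  44.2  18. ]
 [427.7 185.7  18. ]]
268.3912715073453 15.225994298818424
17.161660232544833
butt from deck [569.5385548  150.01101249]
mask edge yaw 15.902557 571.46576 138.40771 resid 1.1929141572698658
```

```bash
python3 -m creep '{"claw":[1,1,1,1,1,1,1,1],"travel":[[-5.5,-1.4,0.4],[-5.5,-1.4,0.4],[-5.5,-1.4,0.4],[-5.5,-1.4,0.4],[-5.5,-1.4,0.4],[-5.5,-1.4,0.4],[-5.5,-1.4,0.4],[0,0,0]],"delta_rot":[[0,0,0],[0,0,0],[0,0,0],[0,0,0],[0,0,0],[0,0,0],[0,0,0],[0,0,0]]}' 30
cat > strip.py <<'E'
from h import *
s=sense(); im,d=capture("wrist"); c,f=cam("wrist"); np.savez("w1",im=im,d=d)
print(s["time_s"],np.round(s["position"],1),np.round(s["eef_rot"],3).tolist())
for l,z in(("cleat",22),("lip_left",1.5),("lip_right",1.5)):
    for r in mark_of("wrist",l)[:2]:
        px=r["location"]; print(l,round(r["confidence"],2),np.round(px),np.round(plane(c,f,px,z)[0],1))
r=outline_of("wrist","strip")[0]; m=r["region"]; print(r["confidence"],m.sum())
ys,xs=np.where(m); W=unproj(c,f,np.c_[xs,ys],d[ys,xs])
top=W[(W[:,2]>34)&(W[:,2]<54)][:,:2]
if len(top)>50: 
    (cx,cy),wh,a=cv2.minAreaRect(top.astype(np.float32)); print("top",cx,cy,wh,a,len(top))
    px=np.c_[xs,ys][(W[:,2]>34)&(W[:,2]<54)]; print("top on plane",cv2.minAreaRect(plane(c,f,px,44)[:,:2].astype(np.float32)))
cv2.imwrite("pics/w1.png",im)
E
python3 strip.py
```

```text
time_s: 1.8
position: [500.8, -389.1, 194.2]
eef_rot: [[0.005, 1.0, -0.0], [1.0, -0.005, -0.001], [-0.001, -0.0, -1.0]]
ft_force: [-0.3, 0.2, -0.3]
width: 87.7
grasp_force: 0.0
1.8 [ 500.8 -389.1  194.2] [[0.005, 1.0, -0.0], [1.0, -0.005, -0.001], [-0.001, -0.0, -1.0]]
cleat 0.84 [252. 125.] [ 473.9 -306.3   22. ]
lip_left 0.9 [305.  53.] [ 532.3 -229.4    1.5]
lip_right 0.59 [327. 160.] [ 560.2 -345.8    1.5]
0.93 8343
top 473.2528381347656 -304.7889709472656 (10.42140007019043, 120.4328842163086) 15.16222095489502 1296
top on plane ((473.4025573730469, -304.7038269042969), (11.006635665893555, 120.68120574951172), 15.139298439025879)
```

View pics/w1.png

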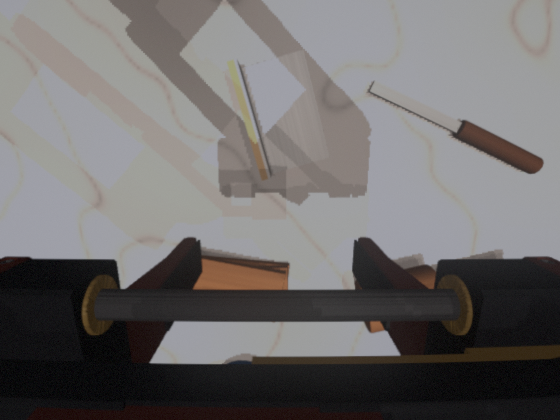

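The strip shows clearly at (252,125). Its top is measured at 10.4 × 120 mm, yaw 15.15°, centred at (473.3,-304.7). The sizes match, so I'll move over it.

```bash
python3 -m creep '{"claw":[1,1,1,1,1,1],"travel":[[4.2,-1.4,2],[4.2,-1.4,2],[0,0,4],[0,0,4],[0,0,0],[0,0,0]],"delta_rot":[[0,0,0],[0,0,0],[0,0,-7.7],[0,0,-7.7],[0,0,0],[0,0,0]]}'
cat > st.py <<'E'
from h import *
s=sense(); R=np.array(s["eef_rot"]); p=np.array(s["position"])
print(s["time_s"],"yaw",np.degrees(np.arctan2(R[1,1],R[0,1])),"tilt",np.round(R[2],3),p.round(1))
import sys
if len(sys.argv)>1:
    t=np.array(eval(sys.argv[1])); print("tool cm",np.round(R.T@(t-p)/10,2))
E
python3 st.py "[473.3,-304.7,11]"
```

```text
time_s: 2.8
position: [474.9, -300.8, 75.8]
eef_rot: [[-0.264, 0.965, 0.001], [0.965, 0.264, -0.001], [-0.001, 0.001, -1.0]]
ft_force: [0.2, 0.4, 0.6]
width: 87.9
grasp_force: 0.0
2.8 yaw 15.31022823745339 tilt [-0.001  0.001 -1.   ] [ 474.9 -300.8   75.8]
tool cm [-0.32 -0.26  6.48]
```

```bash
python3 -m creep '{"claw":[1,1,1,-1,-1,-1,-1,-1],"travel":[[-0.3,-0.25,3.2],[0,0,3.2],[0,0,0],[0,0,0],[0,0,0],[0,0,0],[0,0,0],[0,0,0]],"delta_rot":[[0,0,0],[0,0,0],[0,0,0],[0,0,0],[0,0,0],[0,0,0],[0,0,0],[0,0,0]]}' 45
python3 st.py
```

```text
time_s: 3.8
position: [472.3, -304.6, 10.8]
eef_rot: [[-0.266, 0.964, -0.0], [0.964, 0.266, -0.0], [-0.0, -0.0, -1.0]]
ft_force: [-0.0, -0.2, -0.5]
width: 41.2
grasp_force: 0.0
3.8 yaw 15.39869857050994 tilt [-0. -0. -1.] [ 472.3 -304.6   10.8]
```

```bash
python3 -m creep '{"claw":[-1,-1,-1,-1,-1,-1],"travel":[[0,0,0],[0,0,0],[0,0,0],[0,0,0],[0,0,0],[0,0,0]],"delta_rot":[[0,0,0],[0,0,0],[0,0,0],[0,0,0],[0,0,0],[0,0,0]]}' 45
python3 st.py
```

```text
time_s: 4.55
position: [472.3, -304.5, 10.6]
eef_rot: [[-0.265, 0.964, -0.0], [0.964, 0.265, 0.0], [0.0, -0.0, -1.0]]
ft_force: [0.5, -0.1, -0.8]
width: 9.7
grasp_force: 45.0
4.55 yaw 15.396263454031596 tilt [ 0. -0. -1.] [ 472.3 -304.5   10.6]
```

```bash
python3 -m creep '{"claw":[-1,-1,-1,-1,-1,-1,-1,-1],"travel":[[0,0,-4],[0,0,-6],[3.5,2.6,-6],[3.5,2.6,0],[3.5,2.6,0],[3.5,2.6,0],[3.5,2.6,0],[3.5,2.6,0]],"delta_rot":[[0,0,0],[0,0,0],[0,0,0],[0,0,0],[0,0,0],[0,0,0],[0,0,0],[0,0,0]]}' 45
cat > roof.py <<'E'
from h import *
s=sense(); R=np.array(s["eef_rot"]); im,d=capture("wrist"); c,f=cam("wrist"); np.savez("w2",im=im,d=d)
print(s["time_s"],np.round(s["position"],1),"yaw",np.degrees(np.arctan2(R[1,1],R[0,1])))
for l,z in(("butt",18),("lip_left",s["position"][2]-9),("cleat",s["position"][2]+11)):
    for r in mark_of("wrist",l)[:1]:
        px=r["location"]; print(l,round(r["confidence"],2),np.round(px),np.round(plane(c,f,px,z)[0],1))
r=outline_of("wrist","shingle")[0]; print(r["confidence"])
r=r["region"].astype(np.uint8); n,l,st,_=cv2.connectedComponentsWithStats(r); k=1+st[1:,4].argmax()
ys,xs=np.where(l==k); W=plane(c,f,np.c_[xs,ys],34.5)[:,:2]; print("rect",cv2.minAreaRect(W.astype(np.float32)))
D=unproj(c,f,np.c_[xs,ys],d[ys,xs]); print("z median",np.median(D[:,2]))
# near edge: first mask pixel per row
pts=[(xs[ys==y].min()-.5,y) for y in np.unique(ys)[5:-8]]
W=plane(c,f,pts,34.5)[:,:2]
vx,vy,x0,y0=cv2.fitLine(W.astype(np.float32),cv2.DIST_HUBER,0,.01,.01).ravel()
if vy<0:vx,vy=-vx,-vy
print("edge yaw",np.degrees(np.arctan2(vy,vx))-90,x0,y0,"resid",np.abs((W-[x0,y0])@[vy,-vx]).max(), "x at y=150",x0+(150-y0)*vx/vy)
cv2.imwrite("pics/w2.png",im)
E
python3 roof.py
```

```text
time_s: 5.55
position: [564.6, -65.7, 161.1]
eef_rot: [[-0.266, 0.964, -0.0], [0.964, 0.266, -0.0], [0.0, -0.0, -1.0]]
ft_force: [0.8, -0.4, -1.3]
width: 9.7
grasp_force: 45.0
5.55 [564.6 -65.7 161.1] yaw 15.400269964255529
lip_left 0.71 [406. 155.] [621.9  13.1 152.1]
cleat 0.84 [279. 273.] [568.5 -67.2 172.1]
0.78
rect ((628.5731201171875, 109.34467315673828), (90.74147033691406, 74.26383209228516), 16.801319122314453)
z median 36.42035557092973
edge yaw 16.440262 584.73004 98.499756 resid 0.7356455802829386 x at y=150 569.5334
```

View pics/w2.png

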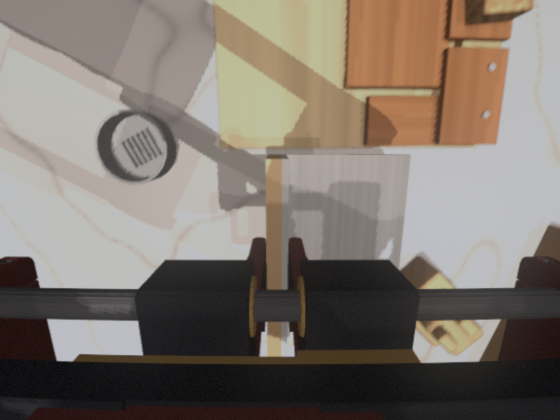

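The view shows the held strip square in the fingers: upright at column ~275, lip end (287–409,155). The shingle's free edge is at column ~347, rows 0–88, with yaw ~16.4° and butt ~(569.6,150.5). Next I'll go to the standoff pose.

```bash
python3 st.py "[473.7,122.3,60]"
```

```text
5.8 yaw 15.443382530328597 tilt [-0.    -0.001 -1.   ] [564.  -67.3 161. ]
tool cm [20.68 -3.65 10.1 ]
```

```bash
python3 -m creep '{"claw":[-1,-1,-1,-1,-1,-1,-1,-1],"travel":[[4.1,-0.73,1],[4.1,-0.73,1],[4.1,-0.73,1],[4.1,-0.73,1],[4.1,-0.73,1],[0,0,2.5],[0,0,2.5],[0,0,0]],"delta_rot":[[0,0,0],[0,0,0],[0,0,0],[0,0,0],[0,0,0],[0,0,-1],[0,0,0],[0,0,0]]}' 45
python3 st.py "[473.7,122.3,31]"
python3 - <<'E'
from h import *
ims=[]
for n,(r,q) in(("scene",(130,230)),("side",(120,200))):
    im,d=capture(n); c,f=cam(n)
    ims.append(cv2.resize(im[r:r+120,q:q+200] if n=="side" else im[r:r+120,q:q+200],(500,300),interpolation=2))
    if n=="side": print([(x["confidence"],np.round(plane(c,f,x["location"],50)[0],1)) for x in mark_of(n,"lip_right")[:1]])
cv2.imwrite("pics/b.png",np.vstack(ims))
E
```

```text
time_s: 6.8
position: [473.3, 119.7, 60.0]
eef_rot: [[-0.281, 0.96, -0.004], [0.96, 0.281, -0.001], [0.0, -0.004, -1.0]]
ft_force: [-1.0, -0.1, -1.0]
width: 10.0
grasp_force: 45.0
6.8 yaw 16.325317264851506 tilt [ 0.    -0.004 -1.   ] [473.3 119.7  60. ]
tool cm [0.24 0.13 2.9 ]
[]
```

View pics/b.png

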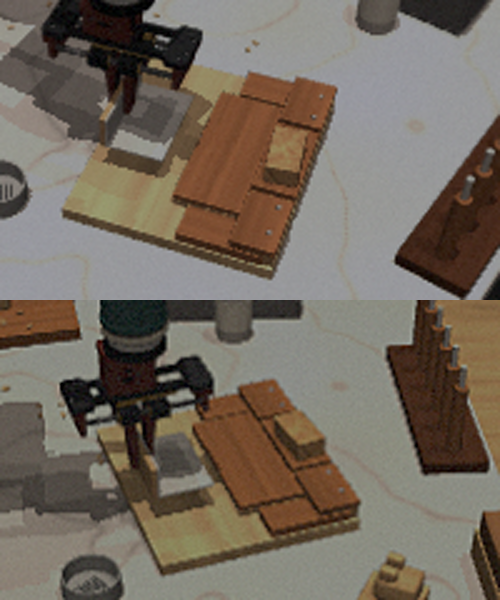

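The strip hangs level over the bare deck, square to the wide shingle and about 20 mm short of its edge in both views. I'll descend gently until it touches the deck.

```bash
python3 -m creep '{"claw":[-1,-1,-1,-1,-1,-1],"travel":[[0.2,0,1.5],[0,0,1.2],[0,0,0.2],[0,0,0.1],[0,0,0],[0,0,0]],"delta_rot":[[0,0,0],[0,0,0],[0,0,0],[0,0,0],[0,0,0],[0,0,0]]}' 45; python3 st.py
cp /dev/null x; python3 -m creep '{"claw":[-1,-1],"travel":[[0,0,0.15],[0,0,0]],"delta_rot":[[0,0,0],[0,0,0]]}' 45; python3 st.py
```

```text
time_s: 7.7
position: [474.5, 122.9, 31.4]
eef_rot: [[-0.282, 0.959, 0.0], [0.959, 0.282, 0.0], [-0.0, 0.0, -1.0]]
ft_force: [-0.5, -0.1, -1.0]
width: 9.8
grasp_force: 45.0
7.7 yaw 16.406386401552478 tilt [-0.  0. -1.] [474.5 122.9  31.4]
time_s: 7.95
position: [474.3, 122.8, 29.7]
eef_rot: [[-0.282, 0.959, -0.0], [0.959, 0.282, 0.0], [0.0, -0.0, -1.0]]
ft_force: [0.4, -0.4, -0.6]
width: 9.6
grasp_force: 45.0
7.95 yaw 16.402172962411143 tilt [ 0. -0. -1.] [474.3 122.8  29.7]
```

```bash
python3 -m creep '{"claw":[-1,-1,-1,-1,-1,-1,-1],"travel":[[0,0.5,0],[0,0.5,0],[0,0.5,0],[0,0.4,0],[0,0.4,0],[0,0.4,0],[0,0,0]],"delta_rot":[[0,0,0],[0,0,0],[0,0,0],[0,0,0],[0,0,0],[0,0,0],[0,0,0]]}' 45; python3 st.py
python3 - <<'E'
from h import *
ims=[]
for n,(r,q) in(("scene",(150,270)),("side",(140,240))):
    im,d=capture(n)
    ims.append(cv2.resize(im[r:r+80,q:q+133],(500,300),interpolation=2))
cv2.imwrite("pics/c.png",np.vstack(ims))
E
```

```text
time_s: 8.82
position: [500.6, 130.5, 29.7]
eef_rot: [[-0.282, 0.959, 0.0], [0.959, 0.282, 0.0], [-0.0, 0.0, -1.0]]
ft_force: [0.8, -0.1, -0.9]
width: 9.5
grasp_force: 45.0
8.825 yaw 16.40124242903336 tilt [-0.  0. -1.] [500.6 130.5  29.7]
```

View pics/c.png

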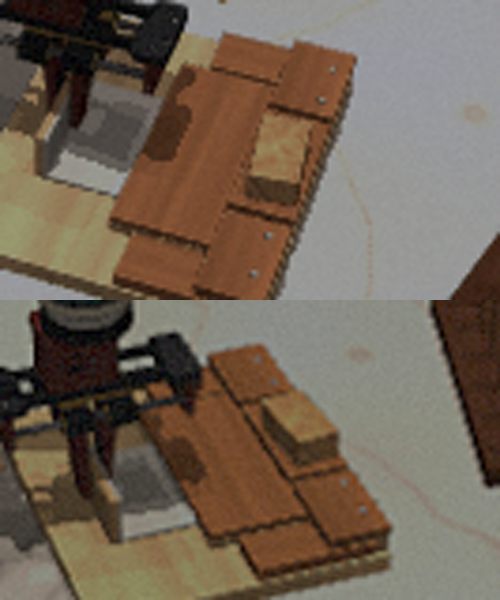

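The lip's edge is level with the shingle edge, parallel to it and just entering, and the shingle is flat with no force felt. I'll push on 22 mm.

```bash
python3 -m creep '{"claw":[-1,-1,-1,-1,-1,-1],"travel":[[0,0.45,0],[0,0.45,0],[0,0.45,0],[0,0.45,0],[0,0.4,0],[0,0,0]],"delta_rot":[[0,0,0],[0,0,0],[0,0,0],[0,0,0],[0,0,0],[0,0,0]]}' 45; python3 -m creep '{"claw":[-1,-1,-1],"travel":[[0,0,0.1],[0,0,0.05],[0,0,0]],"delta_rot":[[0,0,0],[0,0,0],[0,0,0]]}' 45; python3 st.py
```

```text
time_s: 9.68
position: [521.8, 136.7, 29.7]
eef_rot: [[-0.282, 0.959, 0.0], [0.959, 0.282, 0.0], [-0.0, 0.0, -1.0]]
ft_force: [-1.3, 0.3, -1.9]
width: 9.7
grasp_force: 45.0
time_s: 10.05
position: [521.1, 136.6, 28.5]
eef_rot: [[-0.282, 0.959, -0.0], [0.959, 0.282, -0.0], [0.0, -0.0, -1.0]]
ft_force: [-2.1, -0.6, 4.0]
width: 9.7
grasp_force: 45.0
10.05 yaw 16.402210006704074 tilt [ 0. -0. -1.] [521.1 136.6  28.5]
```

```bash
python3 -m creep '{"claw":[-1,-1,-1],"travel":[[0,0,0.03],[0,0,0],[0,0,0]],"delta_rot":[[0,0,0],[0,0,0],[0,0,0]]}' 45; python3 st.py
```

```text
time_s: 10.42
position: [521.1, 136.6, 28.5]
eef_rot: [[-0.282, 0.959, -0.0], [0.959, 0.282, 0.0], [0.0, -0.0, -1.0]]
ft_force: [-2.6, -0.5, 9.2]
width: 9.8
grasp_force: 45.0
10.425 yaw 16.39956108863268 tilt [ 0. -0. -1.] [521.1 136.6  28.5]
```

Pressing at about 10 N. One last look to check that the insertion is even before handing in.

Run:
```python
from h import *
ims=[]
for n,(r,q) in(("scene",(150,270)),("side",(140,240))):
    im,d=capture(n); c,f=cam(n)
    ims.append(cv2.resize(im[r:r+80,q:q+133],(500,300),interpolation=2))
    for x in outline_of(n,"shingle")[:1]:
        ys,xs=np.where(x["region"]); W=unproj(c,f,np.c_[xs,ys],d[ys,xs])
        e=np.array([.9593,.2823]);u=(W[:,:2]-[569.6,150.5])@e
        ok=(u>0)&(u<85)&(abs(W[:,2]-35)<15); p=np.polyfit(u[ok],W[ok,2],1); print(n,"shingle slope,z0",p.round(3))
        v=(W[:,:2]-[569.6,150.5])@[-e[1],e[0]]
        P=plane(c,f,np.c_[xs,ys],34.5)[:,:2]-[569.6,150.5]; print("u,v range",np.percentile(P@e,[1,99]).round(1),np.percentile(P@[-e[1],e[0]],[1,99]).round(1))
cv2.imwrite("pics/d.png",np.vstack(ims))
print(sense()["ft_force"],sense()["time_s"])
```

```text
scene shingle slope,z0 [8.0000e-03 3.2817e+01]
u,v range [-2.  81.5] [-103.9   89.6]
side shingle slope,z0 [1.3000e-02 3.5185e+01]
u,v range [-3.2 85.9] [-101.1   86.8]
[-2.51348407 -0.37322715  8.22230219] 10.625
```

View pics/d.png

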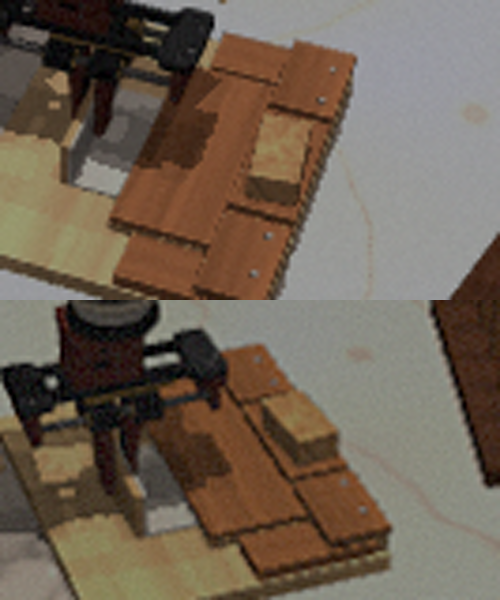

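The lip is evenly under the shingle with about 45 mm still showing, the shingle is flat, and the strip is held pressed. Handing in.

```bash
python3 -c "
from rig import *
print(close_job())"
```

```text
the job is handed in; nothing more can be done
None
```

I slid the strip's lip about 25 mm under the wide middle shingle, square to its edge, with the shingle lying flat. I handed the job in at about 10.6 s with the gripper still holding the strip at 45 N and pressing it on the deck at about 9–10 N; the hand-in gave no verdict.

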